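# Unlatch the yellow case: safety tab first

## Robot

A 7-joint arm with a two-finger parallel gripper is mounted at the origin on a cart in front of the work surface, level with it; the furniture and walls round the work are solid. World frame = base frame: x ahead of the robot, y to its left, z up, the work surface at z = 0. Lengths are in m, angles in rad, forces in N, time in s.
With the tool pointing down it reaches from about 0.425 to 0.875 m from the base axis. Payload 4.7 kg.
Tool frame: the origin (TCP) lies on the centre line of the jaws, within the pads' length; the fingertips stand 17 mm ahead of it and the grasp point (between the pads) lies 2 mm behind it; x points along the fingers, z is the direction in which the jaws open and shut, and the axes are right-handed (so a half turn about x gives the same grasp; the last joint's range is limited). The gripper opens to 87 mm and grips with 3 to 60 N. Pads are 19 mm wide; open, the fingers measure 117 mm over their backs; the gripper's body (75 mm by 190 mm) begins 51 mm behind the grasp point.
Start: joints at [-1.27, 0.321, -0.07, 1.45, 0.023, 1.371, -0.057], TCP at [0.184, 0.623, 0.24] pointing down, gripper open.
Joint ranges: [-2.86, 2.86], [-0.3, 2.09], [-1.38, 1.24], [0.06, 2.45], [-1.56, 4.7], [0.09, 2.05], [-2.69, 2.69]. Speed limits (rad/s): [2.57, 2.57, 3.14, 3.14, 3.14, 3.14, 3.14].

## Interface

Orientations are given as a unit quaternion [w, x, y, z].
In Python, from station import sense, camera, close_job gives the robot as it stands.
- The arm moves only by the shell command python3 -m inch 'ROWS' [OPENING]. ROWS is JSON, a list of rows, each a list of 6 numbers: the shift along the world's x, y, z in cm, then the turn, a rotation vector about the world's x, y, z in rad. A call has 1 to 10 rows; each row shifts and turns the commanded pose from where the row before left it; what a row does not reach is not made up. A row lasts 1/10 s, in which the tool goes at most 50 mm and 8.59 degrees, less where a joint would pass 70% of its speed; a pose out of reach is approached as far as the arm can. A call is refused whole if a number of a shift passes 5 or a number of a turn 0.15, either way. A call with a gripper value outside its range is refused whole. OPENING is the finger opening in cm, from 0 to 8.7, set as the call begins (- or left out, the last holds). The fingers move at their own pace and stop on an object; the grip force is fixed at half the most. Time passes only in rows, so rows that do not move let the fingers close. It gives the time, the measured TCP pose, the force and the opening at its end, in the units of the state.
- sense(): the state, without advancing time (a new reading comes with each control period).
- camera(name): name is "side" or "top" or "wrist"; returns a dict with "pixels" (384x512x3 uint8, red, green, blue), "range_z" (384x512 float32, m along the optical axis (not along the pixel's ray), 0 where there is no reading), "vfov" (degrees; the focal length in pixels is half the picture's height over the tangent of half this angle, whatever the lens; pixels are square), "cx", "cy" (the principal point, pixels), "dist_coeffs" ([k1, k2, p1, p2, k3] as OpenCV has them; the pictures are not rectified), "xyz" and "orientation" of the camera in the world. Camera axes: x right, y down, z forward; pixel columns grow to the right and rows downward; lengths in m; the calibration is good to about 2 mm. A picture is of the moment at which its call begins.
- close_job(): hands the job in, once; it reports no verdict.
The state is a dict: "t": time; "joint_positions": joint angles; "dq": joint speeds; "tau": joint torques, N m; "tcp_pos": TCP position; "orientation": TCP orientation; "wrist_force": force on the tool from outside, world axes, zero at the start; "moment": the same for the moment, N m; "opening": opening from 0.0 (shut) to 1.0 (fully open).
Only numpy, scipy, OpenCV 4.12 (cv2) and the standard library are available. Lean on these libraries where they do the work, as an engineer would, in place of code of your own. Each camera call takes 0.05 s, during which the arm holds its last target. There are 200 camera calls.

## Task

Unlatch the yellow hard case so that it is ready to be opened: slide its red safety tab fully aside, off the latch, then lift the latch by its black grip until it stands upright, and let go. Leave the tab aside and the latch standing, and leave the grey case locked.

Things in the scene. Friction and masses are not known exactly. Their poses are not given: they have to be found in the camera images.
- yellow_case: yellow hard case, 150 x 190 x 75 mm (x, y, z), fixed to the table; lid top at z = 75 mm. Origin: centre of its underside; z up, +x to its rear edge (lid hinges), -x to its front edge (latch), +y to the side the safety tab slides to. On the lid stand a red safety tab and a steel latch with a black grip (see the joints; their places are given in this frame, mm).
- yellow_tab (a joint): red safety tab, m: 0 to 0.003 locked, 0.022 fully aside; slides to +y, stays where left (1.5 N friction). Upright fin 12 (x) by 22 (y), z 78 to 112 (nothing beside it in x but a track plate, top z 78), centre x -10, y 38 + joint value in mm. Its tongue, also 12 wide, points to -y over the latch arm; latch free past 0.013.
- yellow_latch (a joint): latch lever, rad: 0 down, 1.57 upright, 1.75 stop; front end swings up and back to +x; stays where left (0.07 Nm friction). Hinge along y at x 45, z 91. Arm 14 wide; black grip block 22 (x) by 14 (y), z 81 to 111, centre x -60, y 0, free on both y sides. Pinched across y it can turn between the pads, the gripper still pointing down.
- grey_tab (a joint): red safety tab of the grey case, which is like the yellow case but for its grey shell, m: 0 to 0.003 = locked. To be left alone.

How it is judged:
On the way, in this order (a step that is already met when the one before it is completed fails the run):
1. the yellow case's safety tab is slid aside (15 mm or more) while its latch is still down (value of joint yellow_tab above 0.015 m and value of joint yellow_latch below 0.15 rad), for 0.2 s.
2. the yellow case's latch is lifted to 63 degrees or more (value of joint yellow_latch above 1.1 rad), for 0.2 s.
At the end, for the whole second after the job is handed in: The yellow case's safety tab is 15 mm or more aside, its latch stands at 63 degrees (1.1 rad) or more and at rest, and the grey case's tab is still over its latch (less than 9 mm aside) (value of joint yellow_tab above 0.015 m and value of joint yellow_latch above 1.1 rad and velocity of joint yellow_latch between -0.1 and 0.1 rad/s and value of joint grey_tab below 0.009 m); the robot touches nothing.
It fails at once if the grey case's safety tab is pushed off its locked place (9 mm or more) (value of joint grey_tab above 0.009 m).
It also fails if it takes over 48 s, if anything falls off the work surface, if the arm or the gripper's body presses on something with over 40 N, if the wrist force passes 120 N, or if a joint passes its speed limit or range.

## Working session

There is one attempt and no reset: what is moved stays moved. The work goes in short steps, Python scripts to look and compute and a shell command to move; the robot and the scene stay as the last step left them, time stands still between calls to the robot, and variables do not carry over. Pictures are saved under pics/ and viewed, about 8 in all and at most 12, crops included, and the job is handed in when it is done.

```bash
mkdir -p pics; ls; cat > h.py <<'E'
import numpy as np, cv2
from station import sense, camera
from scipy.spatial.transform import Rotation as R
def snap(name, out):
    c=camera(name); cv2.imwrite('pics/'+out+'.png', c['pixels'][:,:,::-1]); np.save('pics/'+out+'.npy',c,allow_pickle=True); return c
def load(out): return np.load('pics/'+out+'.npy',allow_pickle=True).item()
def world(c,u,v,d=None):
    u=np.atleast_1d(u);v=np.atleast_1d(v)
    f=192/np.tan(np.radians(c['vfov'])/2)
    K=np.array([[f,0,c['cx']],[0,f,c['cy']],[0,0,1.]])
    n=cv2.undistortPoints(np.stack([u,v],1).astype(float).reshape(-1,1,2),K,np.array(c['dist_coeffs'],float)).reshape(-1,2)
    if d is None: d=c['range_z'][np.round(v).astype(int),np.round(u).astype(int)]
    p=np.c_[n,np.ones(len(n))]*np.atleast_1d(d)[:,None]
    q=np.array(c['orientation']); return R.from_quat(q[[1,2,3,0]]).apply(p)+c['xyz']
E
python3 - <<'E'
from h import *
a=snap('top','top1');b=snap('side','side1')
print(a['xyz'],b['xyz'],sense())
cv2.imwrite('pics/both.png',cv2.resize(np.hstack([a['pixels'],b['pixels']])[:,:,::-1],(800,300)))
E
```

```text
pics
[0.37891393 0.16478336 1.16658158] [ 0.18381717 -0.3954394   0.61188025] {'t': 0.1, 'joint_positions': array([-1.26990411,  0.32175646, -0.07008875,  1.45155434,  0.02256578,
        1.37076981, -0.05688247]), 'dq': array([-1.13405857e-04, -6.60459053e-04, -5.91203443e-05, -3.18906120e-03,
        1.45541772e-04, -4.93647298e-04, -7.86822281e-04]), 'tau': array([ 2.33518758e-04, -4.92571092e+01, -4.05312767e-01, -3.13397813e+01,
       -6.40337658e-02,  3.96081386e-02,  7.08537050e-05]), 'tcp_pos': array([0.18377128, 0.62300318, 0.23856527]), 'orientation': array([ 0.56584211, -0.42380357,  0.56678109,  0.42305134]), 'wrist_force': array([ 0.10300444, -0.39451986,  0.23930431]), 'moment': array([-0.01054527,  0.01653063,  0.04549763]), 'opening': 0.9958738351524815}
```

View pics/top1.png

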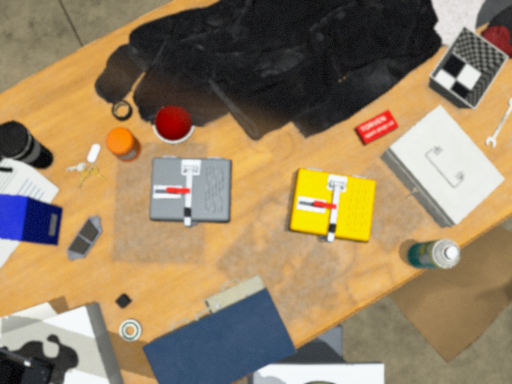

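The yellow case sits at about (333,204), latch grip at about (331,235) and tab at about (317,204). The grey case is at about (190,190).

```bash
python3 - <<'E'
from h import *
c=load('top1'); p=c['pixels']
hsv=cv2.cvtColor(p,cv2.COLOR_RGB2HSV)
m=((hsv[...,0]>20)&(hsv[...,0]<35)&(hsv[...,1]>180)&(hsv[...,2]>120)).astype(np.uint8)
m[:,:270]=0;m[:,400:]=0;m[:150]=0
v,u=np.nonzero(m);P=world(c,u,v); ok=P[:,2]>.06
print(len(P),ok.sum(),np.median(P[ok],0))
P=P[ok]; P=P[P[:,2]<.09]
r=cv2.minAreaRect(P[:,:2].astype(np.float32)); print(r, cv2.boxPoints(r))
# lid by ray at z=75: use corners
for n,uv in dict(grip=(331,235),tab=(326,206),hinge=(338,183),tabL=(304,205),greyc=(190,190)).items():
    print(n,world(c,*uv).round(4))
x=p[150:260,270:400,::-1]; cv2.imwrite('pics/crop1.png',cv2.resize(x,None,fx=5,fy=5,interpolation=cv2.INTER_CUBIC))
E
```

```text
3899 3826 [ 0.52297067 -0.04026725  0.07514692]
((0.5330610275268555, -0.02627594769001007), (0.19108285009860992, 0.1507190316915512), 81.45684051513672) [[ 0.4443446  -0.10956228]
 [ 0.59339124 -0.13195226]
 [ 0.6217774   0.05701038]
 [ 0.47273082  0.07940036]]
grip [[ 0.4582 -0.0164  0.0941]]
tab [[ 0.5239 -0.0043  0.1027]]
hinge [[ 0.5785 -0.0337  0.0987]]
tabL [[0.5293 0.0433 0.0759]]
greyc [[0.5572 0.3082 0.1031]]
```

View pics/crop1.png

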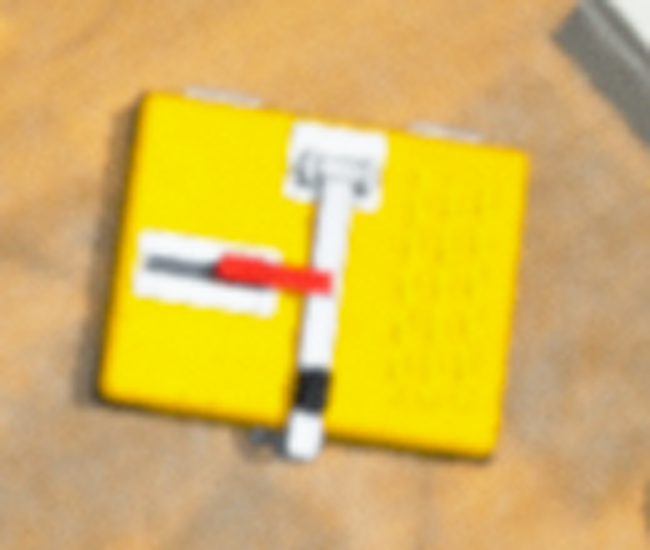

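View pics/both.png

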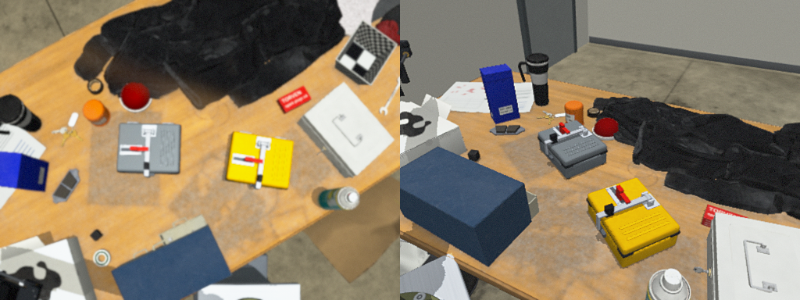

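```bash
cat >> h.py <<'E'
C=np.array([.5331,-.0263]); YAW=np.radians(-8.54)
def c2w(x,y): 
    return C+np.array([[np.cos(YAW),-np.sin(YAW)],[np.sin(YAW),np.cos(YAW)]])@np.array([x,y])/1000
def tool():
    s=sense();q=s['orientation'];Rm=R.from_quat(q[[1,2,3,0]]).as_matrix()
    return s,Rm
def err(tgt,ang,s=None):
    """rotation vector to pointing down with jaw dir at world angle ang (mod pi); shift cm"""
    s,Rm=tool(); best=None
    for a in (ang,ang+np.pi):
        z=np.array([np.cos(a),np.sin(a),0]);x=np.array([0,0,-1.]);T=np.c_[x,np.cross(z,x),z]
        rv=R.from_matrix(T@Rm.T).as_rotvec()
        print('alt',rv.round(3), 'q7 now',s['joint_positions'][6].round(3))
    print('t',s['t'],'shift cm',((np.array(tgt)-s['tcp_pos'])*100).round(2),'F',s['wrist_force'].round(1),'open',round(s['opening'],3),'tcp',s['tcp_pos'].round(4))
E
python3 - <<'E'
from h import *
print(c2w(-10,38),c2w(-60,0),c2w(45,0))
err([*c2w(-10,38),.24],YAW)
E
```

```text
[0.52885387 0.01276367] [ 0.47376525 -0.01739001] [ 0.57760106 -0.03298249]
alt [ 1.000e-03 -2.000e-03 -1.433e+00] q7 now -0.057
alt [2.000e-03 1.000e-03 1.708e+00] q7 now -0.057
t 0.1 shift cm [ 34.51 -61.02   0.14] F [ 0.1 -0.4  0.2] open 0.996 tcp [0.1838 0.623  0.2386]
```

```bash
python3 -m inch '[[2.3,-4.07,0,0,0,-0.0955],[2.3,-4.07,0,0,0,-0.0955],[2.3,-4.07,0,0,0,-0.0955],[2.3,-4.07,0,0,0,-0.0955],[2.3,-4.07,0,0,0,-0.0955],[2.3,-4.07,0,0,0,-0.0955],[2.3,-4.07,0,0,0,-0.0955],[2.3,-4.07,0,0,0,-0.0955]]' 5
python3 -m inch '[[2.3,-4.07,0,0,0,-0.0955],[2.3,-4.07,0,0,0,-0.0955],[2.3,-4.07,0,0,0,-0.0955],[2.3,-4.07,0,0,0,-0.0955],[2.3,-4.07,0,0,0,-0.0955],[2.3,-4.07,0,0,0,-0.0955],[2.3,-4.07,0,0,0,-0.0955],[0,0,0,0,0,0],[0,0,0,0,0,0]]'
python3 - <<'E'
from h import *
c=snap('wrist','w1'); print(c['xyz'])
err([*c2w(-10,38),.24],YAW)
E
```

```text
t: 0.9
tcp_pos: [0.3683, 0.2959, 0.2393]
orientation: [0.684, -0.18, 0.684, 0.18]
wrist_force: [0.8, 0.1, -0.4]
opening: 0.581
t: 1.8
tcp_pos: [0.5288, 0.0118, 0.2391]
orientation: [0.705, 0.053, 0.705, -0.053]
wrist_force: [0.4, 1.0, -1.2]
opening: 0.574
[0.53940035 0.08193266 0.38499747]
alt [-0.    -0.001 -0.001] q7 now -0.19
alt [ 2.000e-03 -0.000e+00  3.141e+00] q7 now -0.19
t 1.85 shift cm [ 0.04 -0.07  0.09] F [-0.5  0.3  0.1] open 0.574 tcp [0.5285 0.0134 0.2391]
```

View pics/w1.png

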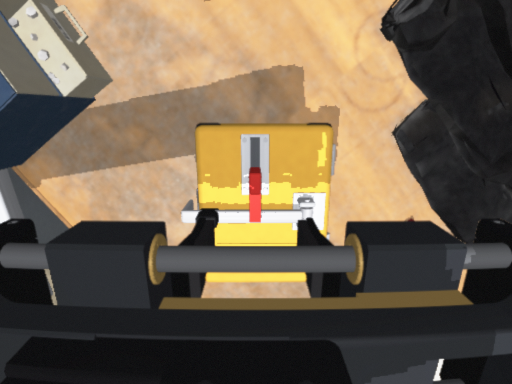

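The wrist view shows the fin at about (255,180), with the fingers straddling it in x. I'll measure it in 3D.

```bash
python3 - <<'E'
from h import *
for n in ('w1','top1'):
    c=load(n); h=cv2.cvtColor(c['pixels'],cv2.COLOR_RGB2HSV)
    m=((h[...,0]<8)|(h[...,0]>172))&(h[...,1]>150)&(h[...,2]>90)
    b=np.zeros_like(m); 
    if n=='w1': b[150:230,235:275]=1
    else: b[190:220,290:345]=1
    v,u=np.nonzero(m&b);P=world(c,u,v)
    Q=P[:,:2]-C; x=(Q@[np.cos(YAW),np.sin(YAW)])*1000;y=Q@[-np.sin(YAW),np.cos(YAW)]*1000
    for lo,hi in((.09,.107),(.107,.118)):
        k=(P[:,2]>lo)&(P[:,2]<hi)
        if k.any(): print(n,lo,k.sum(),'x',np.percentile(x[k],[2,50,98]).round(1),'y',np.percentile(y[k],[2,50,98]).round(1),'z',np.median(P[k,2]).round(4))
E
```

```text
w1 0.09 318 x [-15.8 -10.7  -5.6] y [-1.3 14.8 51.3] z 0.1044
w1 0.107 248 x [-15.5 -10.6  -5.8] y [29.7 41.2 51.2] z 0.1127
top1 0.09 48 x [-13.9 -10.1  -6.1] y [ 0.2 14.2 29.5] z 0.1042
top1 0.107 40 x [-15.8 -11.8  -7.3] y [31.1 40.1 50.1] z 0.1117
```

```bash
python3 -m inch '[[0,0.1,-2,0,0,0],[0,0,-3,0,0,0],[0,0,-3,0,0,0],[0,0,-2.5,0,0,0],[0,0,-2,0,0,0],[0,0,-1.3,0,0,0],[0,0,0,0,0,0],[0,0,0,0,0,0]]'
python3 -m inch '[[0,0,0,0,0,0],[0,0,0,0,0,0],[0,0,0,0,0,0],[0,0,0,0,0,0],[0,0,0,0,0,0],[0,0,0,0,0,0],[0,0,0,0,0,0],[0,0,0,0,0,0]]' 0
```

```text
t: 2.65
tcp_pos: [0.5291, 0.0147, 0.1021]
orientation: [0.705, 0.052, 0.705, -0.052]
wrist_force: [0.3, -0.0, -0.2]
opening: 0.571
t: 3.45
tcp_pos: [0.5283, 0.014, 0.1016]
orientation: [0.705, 0.052, 0.706, -0.052]
wrist_force: [-3.7, 0.1, 4.5]
opening: 0.138
```

```bash
python3 -m inch '[[0.04,0.27,0,0,0,0],[0.04,0.27,0,0,0,0],[0.04,0.27,0,0,0,0],[0.04,0.27,0,0,0,0],[0.04,0.27,0,0,0,0],[0.04,0.27,0,0,0,0],[0.04,0.27,0,0,0,0],[0.04,0.27,0,0,0,0],[0,0,0,0,0,0],[0,0,0,0,0,0]]'
```

```text
t: 4.45
tcp_pos: [0.5312, 0.0333, 0.1016]
orientation: [0.704, 0.052, 0.706, -0.054]
wrist_force: [-4.8, -5.1, 6.7]
opening: 0.132
```

```bash
python3 -m inch '[[0,0,0,0,0,0],[0,0,0,0,0,0],[0,0,0,0,0,0],[0,0,0,0,0,0],[0,0,0,0,0,0]]' 4.5
python3 -m inch '[[0,0,2,0,0,0],[0,0,3,0,0,0],[0,0,3,0,0,0],[0,0,3,0,0,0],[0,0,3,0,0,0],[0,0,0,0,0,0],[0,0,0,0,0,0]]'
python3 - <<'E'
from h import *
c=snap('wrist','w2')
h=cv2.cvtColor(c['pixels'],cv2.COLOR_RGB2HSV)
m=((h[...,0]<8)|(h[...,0]>172))&(h[...,1]>150)&(h[...,2]>90); m[:,:200]=0;m[:,310:]=0
v,u=np.nonzero(m);P=world(c,u,v)
Q=P[:,:2]-C; x=(Q@[np.cos(YAW),np.sin(YAW)])*1000;y=Q@[-np.sin(YAW),np.cos(YAW)]*1000
k=(P[:,2]>.107)&(P[:,2]<.118)
print(k.sum(),'x',np.percentile(x[k],[2,50,98]).round(1),'y',np.percentile(y[k],[2,50,98]).round(1))
err([*c2w(-60.5,1),.24],YAW+np.pi/2)
E
```

```text
t: 4.95
tcp_pos: [0.5323, 0.0358, 0.1015]
orientation: [0.705, 0.052, 0.705, -0.052]
wrist_force: [-0.4, 0.1, -0.2]
opening: 0.481
t: 5.65
tcp_pos: [0.5324, 0.0357, 0.242]
orientation: [0.706, 0.053, 0.705, -0.052]
wrist_force: [0.5, 0.6, 1.2]
opening: 0.515
238 x [-16.2 -11.3  -6.3] y [49.3 60.7 70.6]
alt [ 1.00e-03 -1.00e-03  1.57e+00] q7 now -0.228
alt [-1.000e-03 -1.000e-03 -1.572e+00] q7 now -0.228
t 5.7 shift cm [-5.83 -5.2  -0.09] F [-1.  -0.7 -0. ] open 0.515 tcp [0.5317 0.0356 0.2409]
```

View pics/w2.png

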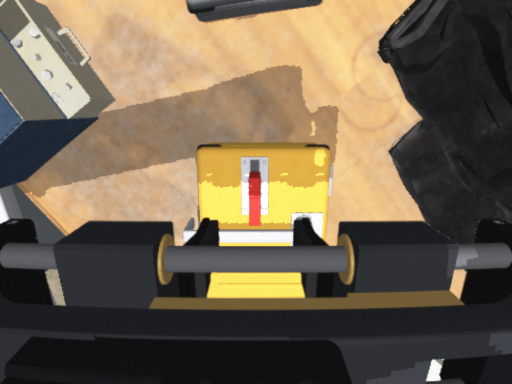

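The tab is about 20 mm aside (fin centre at y about 60). Next I turn the jaws across y, over the grip.

```bash
python3 -m inch '[[-0.53,-0.47,0,0,0,0.143],[-0.53,-0.47,0,0,0,0.143],[-0.53,-0.47,0,0,0,0.143],[-0.53,-0.47,0,0,0,0.143],[-0.53,-0.47,0,0,0,0.143],[-0.53,-0.47,0,0,0,0.143],[-0.53,-0.47,0,0,0,0.143],[-0.53,-0.47,0,0,0,0.143],[-0.53,-0.47,0,0,0,0.143],[-0.53,-0.47,0,0,0,0.143]]'
python3 -m inch '[[-0.53,-0.5,0,0,0,0.14],[0,0,0,0,0,0],[0,0,0,0,0,0]]'
python3 - <<'E'
from h import *
c=snap('wrist','w3')
err([*c2w(-60.5,1),.24],YAW+np.pi/2)
v,u=np.mgrid[0:384,0:512];u=u.ravel();v=v.ravel();P=world(c,u,v)
dark=c['pixels'].reshape(-1,3).max(1)<70
Q=P[:,:2]-C; x=(Q@[np.cos(YAW),np.sin(YAW)])*1000;y=Q@[-np.sin(YAW),np.cos(YAW)]*1000
k=dark&(P[:,2]>.104)&(P[:,2]<.118)&(abs(x+60)<30)&(abs(y)<30)
print(k.sum(),'x',np.percentile(x[k],[2,50,98]).round(1),'y',np.percentile(y[k],[2,50,98]).round(1),np.median(u[k]),np.median(v[k]))
E
```

```text
t: 6.7
tcp_pos: [0.4779, -0.0116, 0.2399]
orientation: [0.565, -0.424, 0.567, 0.425]
wrist_force: [0.2, -0.5, 0.1]
opening: 0.519
t: 7.0
tcp_pos: [0.4734, -0.0162, 0.2406]
orientation: [0.536, -0.46, 0.537, 0.461]
wrist_force: [1.3, 0.2, 0.1]
opening: 0.516
alt [ 0.    -0.001  0.003] q7 now 1.356
alt [-2.000e-03 -0.000e+00 -3.139e+00] q7 now 1.356
t 7.05 shift cm [-0.02 -0.03 -0.09] F [ 0.4 -0.5  0.5] open 0.515 tcp [ 0.4736 -0.0161  0.2409]
276 x [-72.  -62.7 -52. ] y [-6.4 -0.4  5.5] 255.0 186.0
```

View pics/w3.png

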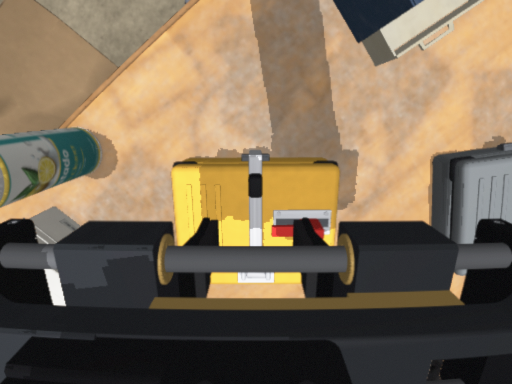

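The grip shows at (255,186), which is about x -61.5, y -0.4 in the case frame. That needs a small correction before descending.

```bash
python3 -m inch '[[-0.1,-0.15,-2,0,0,0],[0,0,-3,0,0,0],[0,0,-3,0,0,0],[0,0,-2.5,0,0,0],[0,0,-2,0,0,0],[0,0,-1.4,0,0,0],[0,0,0,0,0,0],[0,0,0,0,0,0]]'
python3 -m inch '[[0,0,0,0,0,0],[0,0,0,0,0,0],[0,0,0,0,0,0],[0,0,0,0,0,0],[0,0,0,0,0,0],[0,0,0,0,0,0],[0,0,0,0,0,0],[0,0,0,0,0,0]]' 0
python3 - <<'E'
import numpy as np
# arc shifts in cm: along case x (a) and z, grasp at z=.102 -> rel (-106,10)
Y=np.radians(-8.54);p=np.array([-106,10.]);prev=p
for i in range(1,21):
    t=1.55*i/20;q=np.array([p[0]*np.cos(t)+p[1]*np.sin(t),-p[0]*np.sin(t)+p[1]*np.cos(t)]);d=(q-prev)/10;prev=q
    print(i,(d[0]*np.cos(Y)).round(2),(d[0]*np.sin(Y)).round(2),d[1].round(2))
E
```

```text
t: 7.85
tcp_pos: [0.4729, -0.0178, 0.1026]
orientation: [0.536, -0.461, 0.536, 0.461]
wrist_force: [-0.8, -0.7, -0.1]
opening: 0.517
t: 8.65
tcp_pos: [0.4731, -0.0169, 0.1028]
orientation: [0.536, -0.461, 0.535, 0.462]
wrist_force: [0.1, 4.1, 2.1]
opening: 0.161
1 0.11 -0.02 0.82
2 0.17 -0.03 0.81
3 0.23 -0.03 0.79
4 0.29 -0.04 0.77
5 0.35 -0.05 0.75
6 0.41 -0.06 0.72
7 0.46 -0.07 0.68
8 0.51 -0.08 0.64
9 0.56 -0.08 0.6
10 0.6 -0.09 0.56
11 0.64 -0.1 0.51
12 0.68 -0.1 0.46
13 0.71 -0.11 0.4
14 0.74 -0.11 0.34
15 0.77 -0.11 0.29
16 0.79 -0.12 0.22
17 0.8 -0.12 0.16
18 0.81 -0.12 0.1
19 0.82 -0.12 0.04
20 0.82 -0.12 -0.03
```

```bash
python3 -m inch '[[0.11,-0.02,0.82,0,0,0],[0.17,-0.03,0.81,0,0,0],[0.23,-0.03,0.79,0,0,0],[0.29,-0.04,0.77,0,0,0],[0.35,-0.05,0.75,0,0,0],[0.41,-0.06,0.72,0,0,0],[0.46,-0.07,0.68,0,0,0],[0,0,0,0,0,0]]'
```

```text
t: 9.45
tcp_pos: [0.4915, -0.0196, 0.1555]
orientation: [0.535, -0.46, 0.537, 0.463]
wrist_force: [-2.1, 5.5, -0.1]
opening: 0.155
```

```bash
python3 -m inch '[[0.51,-0.08,0.64,0,0,0],[0.56,-0.08,0.6,0,0,0],[0.6,-0.09,0.56,0,0,0],[0.64,-0.1,0.51,0,0,0],[0.68,-0.1,0.46,0,0,0],[0.71,-0.11,0.4,0,0,0],[0.74,-0.11,0.34,0,0,0],[0,0,0,0,0,0]]'
python3 -m inch '[[0.77,-0.11,0.29,0,0,0],[0.79,-0.12,0.22,0,0,0],[0.8,-0.12,0.16,0,0,0],[0.81,-0.12,0.1,0,0,0],[0.82,-0.12,0.04,0,0,0],[0.82,-0.12,-0.03,0,0,0],[0,0,0,0,0,0],[0,0,0,0,0,0]]'
python3 - <<'E'
from h import *
c=snap('side','s2'); cv2.imwrite('pics/s2c.png',cv2.resize(c['pixels'][130:360,150:420,::-1],None,fx=2.5,fy=2.5))
E
```

```text
t: 10.25
tcp_pos: [0.5362, -0.0263, 0.1907]
orientation: [0.535, -0.46, 0.537, 0.463]
wrist_force: [-2.1, 5.6, 3.3]
opening: 0.161
t: 11.05
tcp_pos: [0.585, -0.0337, 0.1986]
orientation: [0.536, -0.461, 0.536, 0.462]
wrist_force: [-0.4, 5.1, 1.4]
opening: 0.154
```

View pics/s2c.png

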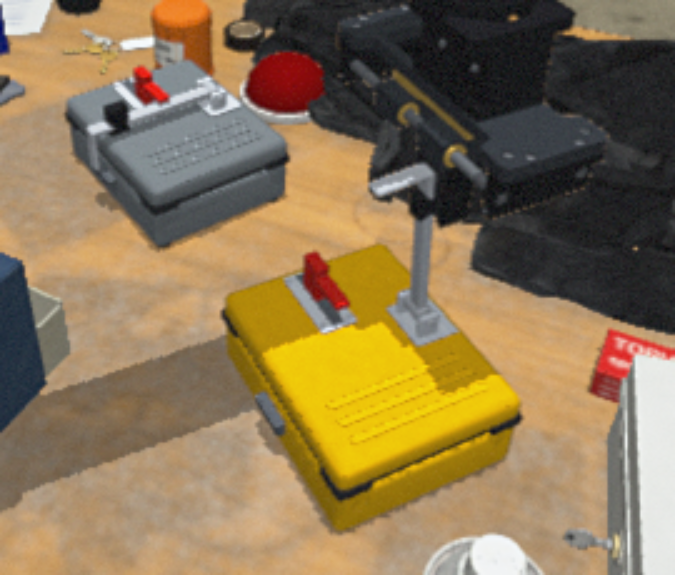

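The latch stands upright in the jaws, its tip at crop (430,180), and the tab is aside at (320,280). I'll release and retreat straight up.

```bash
python3 -m inch '[[0,0,0,0,0,0],[0,0,0,0,0,0],[0,0,0,0,0,0],[0,0,0,0,0,0],[0,0,0,0,0,0]]' 5
python3 -m inch '[[0,0,1,0,0,0],[0,0,2,0,0,0],[0,0,2,0,0,0],[0,0,3,0,0,0],[0,0,3,0,0,0],[0,0,1,0,0,0],[0,0,0,0,0,0],[0,0,0,0,0,0],[0,0,0,0,0,0]]'
python3 - <<'E'
from h import *
c=snap('side','s3'); cv2.imwrite('pics/s3c.png',cv2.resize(c['pixels'][100:360,150:420,::-1],None,fx=2.2,fy=2.2))
s=sense();print(s['t'],s['tcp_pos'],s['wrist_force'],s['dq'])
E
```

```text
t: 11.6
tcp_pos: [0.5855, -0.0354, 0.1989]
orientation: [0.536, -0.461, 0.536, 0.461]
wrist_force: [0.2, 0.6, -0.7]
opening: 0.519
t: 12.5
tcp_pos: [0.5848, -0.0346, 0.3172]
orientation: [0.535, -0.461, 0.537, 0.462]
wrist_force: [-0.3, 0.9, -0.3]
opening: 0.575
12.55 [ 0.5848141  -0.03455957  0.3172859 ] [-0.27684845 -0.12754933  0.71291925] [-1.91144618e-04  1.33678998e-05 -1.05698357e-03 -4.96419797e-03
  6.10359466e-04  1.23175306e-03 -4.70762464e-04]
```

View pics/s3c.png

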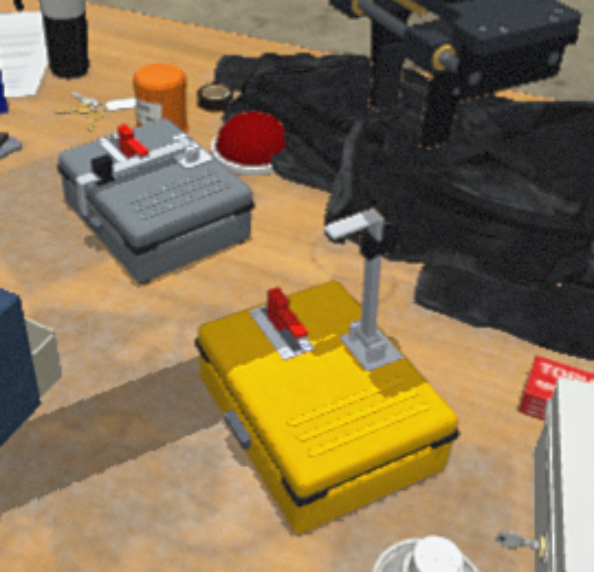

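The gripper is clear. The latch stands upright at (370,290), the yellow tab is aside at (285,310), and the grey case is untouched.

```bash
python3 -c "
from station import close_job;print(close_job())"
```

```text
the job is handed in; nothing more can be done
None
```

The yellow case is unlatched and the job is handed in at about 12.6 s of the 48 s allowed; no verdict was reported.

- **Tab:** I pinched the red fin across x and slid it to +y. The wrist camera then put the fin centre at y ≈ 60 mm, against a nominal locked position of 38 mm, so it is about 20–22 mm aside.
- **Latch:** I pinched the black grip across y, swung it through about 1.55 rad and let go. The last side picture shows it standing upright on its own.
- **Clearance:** The gripper ended about 12 cm above where it let go, at rest, with wrist force under 1 N (sensor noise).
- **Grey case:** It was never approached, and its tab is still over its latch in the last side picture.

My first fix on the fin, from the lid outline, was about 2 mm off in y compared with the wrist camera. I corrected for about half of it before gripping. No check failed.

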